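# Zero the press gauge and press a keyed shaft home

### The arm

A 6-joint arm with a two-finger parallel gripper is mounted at the origin on the work surface. World frame = base frame: x ahead of the robot, y to its left, z up, the work surface at z = 0. Lengths are in m, angles in rad, forces in N, time in s.
With the tool pointing down it reaches from about 0.4 to 0.825 m from the base axis. Payload 7 kg.
Tool frame: the origin (TCP) lies on the mounting face of the last link; the fingertips stand arm.tcp_to_tips ahead of it and the grasp point (between the pads) lies 159 mm ahead of it (arm.tcp_to_tips is the distance from the TCP to the fingertips, in m); z points along the fingers, y is the direction in which the jaws open and shut (so a half turn about z gives the same grasp; the last joint's range is limited). The gripper opens to 88 mm and grips with 3 to 60 N. Pads are 19 mm wide; open, the fingers measure 130 mm over their backs; the gripper's body (78 mm by 193 mm) begins 47 mm behind the grasp point.
Start: joints at [-1.016, 0.359, 0.012, 0, -1.224, -0.288], TCP at [0.178, -0.651, 0.405] pointing down, gripper open.
Joint ranges: [-3.07, 3.07], [-1.43, 2.12], [-1.02, 1.25], [-3.03, 1.67], [-3.05, -0], [-3.03, 3.03]. Speed limits (rad/s): [2.39, 2.39, 3.01, 3.14, 3.14, 3.14].

### API

Orientations are given as [roll, pitch, yaw] about the fixed x, y, z axes, in that order (R = Rz(yaw) Ry(pitch) Rx(roll)).
In Python, from station import arm, cams, job_done, finder gives the robot as it stands.
- The arm moves only by the tool play_rows, never from a script. Its argument "targets" is a list that holds one entry, the list of rows, each a list of 4 numbers: the shift along the tool's x, y, z in m, then the turn about the tool's z in degrees. A call has 1 to 5 rows; each row is the pose to reach, as a shift and turn from the pose commanded when the call began, along the tool's axes at that moment; what a row does not reach only later rows make up. A row lasts 1/8 s, in which the tool goes at most 62.5 mm and 10.7 degrees, less where a joint would pass 70% of its speed; a pose out of reach is approached as far as the arm can. A call with a gripper value outside its range is refused whole. "grip" is the closure in counts, from 0 (fully open) to 255 (shut), set as the call begins (left out, the last holds). The fingers move at their own pace and stop on an object; "newtons" is the grip in N (left out, the last holds). Time passes only in rows, so rows that repeat a pose let the fingers close. It gives the time, the measured TCP pose, the force and the opening at its end, in the units of the state.
- arm.get_state(): the state, without advancing time (a new reading comes with each control period).
- cams.grab_frame(name): name is "scene" or "top" or "wrist"; returns (picture, depth): 384x512x3 uint8, red, green, blue; 384x512 float32, m along the optical axis (not along the pixel's ray), 0 where there is no reading.
- cams.camera_params(name): a dict with "intrinsics" (3x3 intrinsics, pixels), "D" ([k1, k2, p1, p2, k3] as OpenCV has them; the pictures are not rectified), "position" and "attitude" of the camera in the world. Camera axes: x right, y down, z forward; pixel columns grow to the right and rows downward; lengths in m; the calibration is good to about 2 mm. A picture is of the moment at which its call begins: read the wrist's pose just before it. camera_params takes no time and is no camera call; for the wrist camera it gives the pose at the moment of the call.
- job_done(): hands the job in, once; it reports no verdict.
Trained networks look in the newest picture that a camera, given by its name, has taken for a name from the list of things; names that differ only in an ending like _2 or _b are one class to them, and where a whole thing is asked for, a point or a joint stands for the part that bears it (a point fixed in the world has none). Each returns a list of dicts, best first, with "score" (0 to 1); they miss things now and then, are a little off and sometimes report something else, mostly with a low value. They report only what shows in the picture. A call takes as long as a camera call. They do not tell look-alikes from the thing itself.
- finder.find_in(camera, query): "xyz" ([x, y, z] in m, in world coordinates, good to about 4 mm: the middle of the surface that is visible of it).
- finder.masks_of(camera, query): "mask" (384x512 bool, what is visible of it).
The state is a dict: "t": time; "q": joint angles; "qd": joint speeds; "joint_efforts": joint torques, N m; "eef_pos": TCP position; "ee_rot": TCP orientation; "force": force on the tool from outside, world axes, zero at the start; "moment": the same for the moment, N m; "width": finger opening in m.
Only numpy, scipy, OpenCV 4.12 (cv2) and the standard library are available. Lean on these libraries where they do the work, as an engineer would, in place of code of your own. Each camera call takes 0.05 s, during which the arm holds its last target. There are 200 camera calls.

### The job

On the press gauge, first zero the dial: turn its black ring until the long zero line on the dial face lies under the needle. Then take the keyed shaft out of its holder by its handle and push it into the pulley hub on the gauge, turning it until the key slips into the keyway and the collar seats fully home on the hub. Finish without letting go: still gripping the handle and pressing down, so that the needle stays about a quarter turn away from zero; leave the other things on the bench alone.

Things in the scene. Friction and masses are not known exactly. Their poses are not given: they have to be found in the camera images.
- gauge: Fixed press gauge: flat grey housing 100 mm (x) by 240 mm (y), top 45 mm above the bench, origin under its centre. On it stand the dial ring (65 mm along its +y) and the sprung pulley hub (65 mm along its -y). The unloaded needle lies on the dial face and points along the gauge's +x.
- bezel_grip (a point): Centre of the gauge's round black dial ring (50 mm diameter, 20 mm tall, upright axis, knurled side): half-way up, 10 mm under its flat white face, 58 mm above the bench. It turns when gripped across and twisted. The point does not turn with it; its +x is the gauge's.
- bezel (a joint): Angle of the dial ring in rad, growing counter-clockwise from above: the long zero line on its white face lies at this angle from the unloaded needle; 0 = zeroed. Starts 0.5 to 1.4 off; stays where left (friction about 0.06 N m).
- stage (a joint): How far in m the sprung stage with the pulley hub has been pressed straight down, 0 (rest, upper stop) to 0.012 (lower stop). It begins to move at about 4 N and takes about 1 N more per mm. It drives the needle, 90 degrees clockwise for each 6 mm.
- hub_mouth (a point): Centre of the top face of the aluminium pulley hub (42 mm across, toothed rim below), 86 mm above the bench at rest; sinks with the stage. Upright bore, 18 mm diameter, 30 mm plus deep; one keyway 7 mm wide reaches 14.5 mm from the axis, full depth. The point does not show the keyway's direction: it is within 0.5 rad either way of the point's +x. A stiff brake (0.8 N m) holds the hub.
- shaft_grip (a point): Middle of the keyed shaft's handle: an upright aluminium bar 28 mm long (x), 14 mm thick (y, the way to grip it), 40 mm tall, its top 16 mm above this point. Its foot, 24 mm below this point, stands on a dark round collar 44 mm across, 6 mm thick. z is up along the shaft, +x the side of the key; a small raised rib on the collar lies straight above the key. About 0.16 kg, loose.
- shaft_collar (a point): Centre of the collar's underside, 30 mm below shaft_grip, same axes. Below it: a steel shaft, 16 mm diameter, 30 mm long, chamfered foot. The key (5 mm wide, out to 13 mm from the axis, towards +x) spans 2 to 20 mm below the collar; the last 10 mm are a plain pilot. It meets hub_mouth when fully home, and is 20 mm above it while the key rests on the hub's face.
- holder: Fixed grey block, 64 x 64 mm, 40 mm tall, origin under its centre. The shaft hangs loosely in its 30 mm hole, collar resting on the block's top.
- screwdriver: Bystander: a screwdriver lying on the bench, left alone. Origin at its underside.
- bottle: Bystander: a small white bottle (36 mm across, 90 mm tall), left alone. Origin at its underside.
- chassis: Bystander: an open black equipment housing (110 x 190 x 75 mm) with a circuit board, left alone. Origin at its underside.
Not all that is in view belongs to the job. Leave any yellow look-alike of the part that bears shaft_grip alone.

How it is judged:
On the way, in this order (a step that is already met when the one before it is completed fails the run):
1. the dial is zeroed (value of joint bezel between -0.1 and 0.1 rad), for 0.2 s.
2. the shaft is lifted out of its holder (distance of shaft_grip from where it was at the start of the episode above 0.04 m), for 0.1 s.
3. the key has slipped into the keyway and the collar is home on the hub (distance between shaft_collar and hub_mouth below 0.0035 m and angle between shaft_collar's own z axis and vertical below 0.12 rad), for 0.2 s.
At the end, for the whole second after the job is handed in: The dial ring is within 0.1 rad of zero; the shaft's collar is seated on the hub (within 3.5 mm of the hub's mouth, tilt under 0.12 rad); the stage is held pressed 3 to 9 mm down (needle 45 to 135 degrees from its rest), with the fingers still gripping the shaft's handle (all of step 1 and all of step 3 and value of joint stage between 0.003 and 0.009 m and contact force between the fingers and shaft above 2 N and distance between the grasp point and shaft_grip below 0.03 m); the arm keeps its last pose, push and grip.
It fails at once if a bystander is disturbed (distance of any of screwdriver, bottle, chassis from where it was at the start of the episode above 0.03 m).
It also fails if it takes over 61 s, if anything falls off the work surface, if the arm or the gripper's body presses on something with over 40 N, if the wrist force passes 120 N, or if a joint passes its speed limit or range.

## Working session

There is one attempt and no reset: what is moved stays moved. The work goes in short steps, Python scripts to look and compute and a tool call to move; the robot and the scene stay as the last step left them, time stands still between calls to the robot, and variables do not carry over. Pictures are saved under pics/ and viewed, about 8 in all and at most 12, crops included, and the job is handed in when it is done.

Besides the shell and the picture viewer there is one more tool, called after "Call:" by a JSON object that holds its "method" and its "body", one argument or row to a line. play_rows: Moves the arm, as the interface text tells. Its arguments: {"type":"object","properties":{"targets":{"type":"array","items":{"type":"array","items":{"type":"array","items":{"type":"number"}}}},"grip":{"type":"number"},"newtons":{"type":"number"}},"required":["targets"]}

```bash
mkdir -p pics; ls; cat > h.py <<'E'
import numpy as np, cv2
from station import arm, cams, job_done, finder
def save(n,im,s=1):
    cv2.imwrite('pics/'+n,cv2.resize(im[:,:,::-1],None,fx=s,fy=s,interpolation=cv2.INTER_CUBIC))
E
python3 - <<'E'
from h import *
s=arm.get_state();print(s, arm.tcp_to_tips)
a,_=cams.grab_frame('scene');
for c in ['scene','top']:
    im,d=cams.grab_frame(c)
    p=cams.camera_params(c);print(c,p)
    save(c+'1.png',im,1.5)
    for q in ['gauge','bezel_grip','hub_mouth','shaft_grip','holder','screwdriver','bottle','chassis']:
        print(q,[(np.round(r['xyz'],3),round(r['score'],2)) for r in finder.find_in(c,q)[:3]])
E
```

```text
pics
{'t': 0.0, 'q': array([-1.01590741e+00,  3.59382563e-01,  1.10476795e-02, -3.42603863e-04,
       -1.22410293e+00, -2.88102272e-01]), 'qd': array([-0.00029552, -0.00204992,  0.00049535,  0.0023628 , -0.00032075,
       -0.00059854]), 'joint_efforts': array([-1.43106317e-03, -5.82722855e+01,  2.93056816e+01,  6.99755833e+00,
        6.80639219e-03, -8.02030740e-05]), 'eef_pos': array([ 0.1778971 , -0.65092821,  0.40372173]), 'ee_rot': array([ 3.13992730e+00, -1.57651434e-04, -2.87492256e+00]), 'force': array([ 0.15870011,  0.40087562, -0.33021222]), 'moment': array([ 0.0025387 ,  0.01016809, -0.03517999]), 'width': 0.08788085707190657} 0.1781
scene {'intrinsics': array([[407.03332429,   0.        , 253.05000471],
       [  0.        , 407.03332429, 191.29970866],
       [  0.        ,   0.        ,   1.        ]]), 'D': array([0.02829428, 0.        , 0.        , 0.        , 0.        ]), 'position': array([1.51513843, 0.05989655, 0.74956494]), 'attitude': array([-2.19030532, -0.00706615,  1.59846171])}
gauge [(array([0.534, 0.072, 0.046]), 0.8)]
bezel_grip [(array([ 0.522, -0.256
[... 695 characters left out ...]
n': array([0.38057532, 0.01049317, 1.17281025]), 'attitude': array([-2.94888258,  0.01197971, -1.5936447 ])}
gauge [(array([0.502, 0.068, 0.045]), 0.83)]
bezel_grip [(array([0.502, 0.068, 0.046]), 0.57)]
hub_mouth [(array([0.503, 0.009, 0.082]), 0.81)]
shaft_grip [(array([ 0.497, -0.353,  0.036]), 0.75), (array([ 0.491, -0.259,  0.046]), 0.63), (array([ 0.434, -0.177,  0.035]), 0.59)]
holder []
screwdriver [(array([0.413, 0.38 , 0.015]), 0.83), (array([0.769, 0.111, 0.023]), 0.31)]
bottle [(array([ 0.742, -0.284,  0.058]), 0.54), (array([0.503, 0.007, 0.082]), 0.2)]
chassis [(array([ 0.492, -0.262,  0.05 ]), 0.7), (array([0.766, 0.113, 0.024]), 0.64), (array([ 0.491, -0.249,  0.037]), 0.37)]
```

View pics/top1.png

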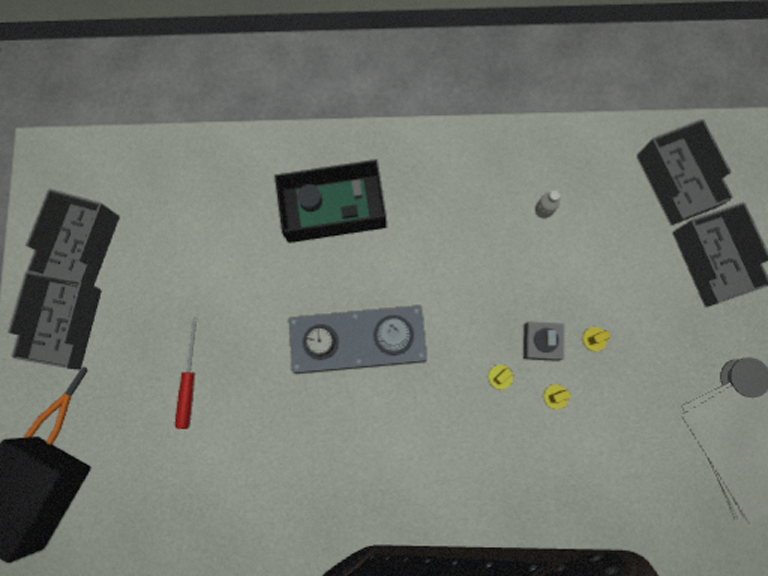

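View pics/scene1.png

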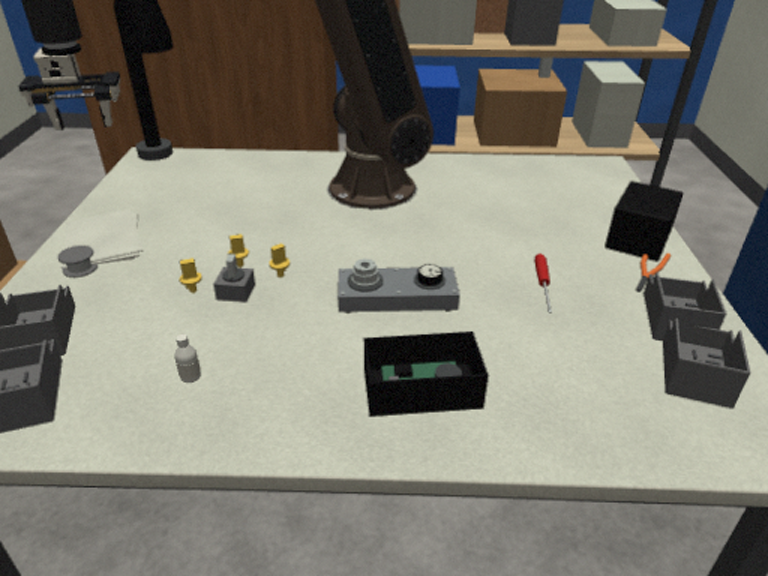

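The top view shows the dial at (320,342) and the hub at (393,334). The holder with the real grey shaft is at (545,340), with three yellow look-alikes around it. Next I'll locate these points and plan the approach.

```bash
cat >> h.py <<'E'
from scipy.spatial.transform import Rotation as R
def ray(p,uv):
    x=cv2.undistortPoints(np.array([[uv]],float),p['intrinsics'],p['D'])[0,0]
    M=R.from_euler('xyz',p['attitude']).as_matrix()
    return p['position'], M@np.array([x[0],x[1],1.])
def atz(p,uv,z):
    o,d=ray(p,uv); return o+d*(z-o[2])/d[2]
def proj(p,X):
    M=R.from_euler('xyz',p['attitude']).as_matrix()
    r=M.T; t=-r@p['position']
    return cv2.projectPoints(np.array([X],float),cv2.Rodrigues(r)[0],t,p['intrinsics'],p['D'])[0][0,0]
def shift(X,yaw=None,s=None):
    "tool-axes shift in mm from the measured TCP to world X"
    s=s or arm.get_state()
    M=R.from_euler('xyz',s['ee_rot']).as_matrix()
    v=M.T@(np.array(X)-s['eef_pos'])
    t=None
    if yaw is not None: t=-np.degrees((yaw-s['ee_rot'][2]+np.pi)%(2*np.pi)-np.pi)
    return np.round(v*1000,1),t
E
python3 - <<'E'
from h import *
p=cams.camera_params('top'); c=cams.camera_params('scene')
for n,uv,uc,z in [('dial',(320,342),(431,270),.068),('hub',(393,334),(366,264),.086),('handle',(552,338),(234,258),.086),('hold',(545,340),None,.04)]:
    X=atz(p,np.array(uv)/1.5,z); print(n,X, atz(c,np.array(uc)/1.5,z) if uc else '')
for uv in [(290,318),(422,306),(427,360),(295,372)]: print(atz(p,np.array(uv)/1.5,.045))
w=cams.camera_params('wrist'); s=arm.get_state()
M=R.from_euler('xyz',s['ee_rot']).as_matrix()
print(w); print('cam in tool',M.T@(w['position']-s['eef_pos'])); print(M.T@R.from_euler('xyz',w['attitude']).as_matrix())
print(np.hypot(*s['eef_pos'][:2]))
print(shift([0.50,-0.2,0.40],-np.pi))
E
```

```text
dial [0.49479197 0.13290621 0.068     ] [0.49736916 0.13955357 0.068     ]
hub [0.50364871 0.00565883 0.086     ] [0.50785784 0.00988752 0.086     ]
handle [ 0.49018025 -0.26549564  0.086     ] [ 0.49635808 -0.25420269  0.086     ]
hold [ 0.4915647 -0.2644967  0.04     ] 
[0.54146747 0.18907311 0.045     ]
[ 0.55735664 -0.04775583  0.045     ]
[ 0.46085874 -0.05327589  0.045     ]
[0.44531807 0.1797387  0.045     ]
{'intrinsics': array([[284.17613292,   0.        , 255.39499236],
       [  0.        , 284.17613292, 195.72687121],
       [  0.        ,   0.        ,   1.        ]]), 'D': array([0.006274, 0.      , 0.      , 0.      , 0.      ]), 'position': array([ 0.10479671, -0.67049401,  0.38528946]), 'attitude': array([ 2.86154217e+00, -1.00235328e-03,  1.83752346e+00])}
cam in tool [0.07566596 0.00056847 0.019395  ]
[[-1.10138567e-04 -9.61039281e-01 -2.76411808e-01]
 [ 9.99999471e-01 -3.88539095e-04  9.52429731e-04]
 [-1.02271918e-03 -2.76411557e-01  9.61038816e-01]]
0.6749660855820457
(array([-429.6,  350.2,    4.7]), np.float64(15.288649786031131))
```

Call:
{"method": "play_rows", "body": {
  "targets": [
    [[-0.045,0.033,0,0],[-0.09,0.066,0,0],[-0.135,0.099,0,0],[-0.18,0.132,0,0],[-0.225,0.165,0,0]]
  ]
}}

```text
t: 1.58
eef_pos: [0.3523, -0.4311, 0.405]
ee_rot: [-3.141, 0.0, -2.875]
force: [0.7, 0.2, 0.6]
width: 0.0873
```

Call:
{"method": "play_rows", "body": {
  "targets": [
    [[-0.045,0.032,0,0],[-0.09,0.064,0,0],[-0.135,0.096,0,0],[-0.183,0.129,0,0],[-0.183,0.129,0,0]]
  ]
}}

```text
t: 2.2
eef_pos: [0.4961, -0.2573, 0.4047]
ee_rot: [-3.141, 0.001, -2.87]
force: [-0.1, -0.2, 0.4]
width: 0.0881
```

```bash
python3 - <<'E'
from h import *
s=arm.get_state();print(s['t'],s['eef_pos'],s['ee_rot'],s['q'][5])
im,d=cams.grab_frame('wrist'); save('w1.png',im,1.5); np.savez('w1.npz',im=im,d=d)
p=cams.camera_params('wrist'); np.save('w1p.npy',p)
for q in ['shaft_grip','holder']:
    for r in finder.find_in('wrist',q)[:4]: print(q,np.round(r['xyz'],3),round(r['score'],2),proj(p,r['xyz']))
print(shift([.495,.135,.40]))
E
```

```text
2.2 [ 0.49613274 -0.25728349  0.40465635] [-3.14148061e+00  5.43942233e-04 -2.87048019e+00] -1.1715053597335827
shaft_grip [ 0.394 -0.279  0.037] 0.86 [260.91686769  89.18026379]
shaft_grip [ 0.493 -0.352  0.037] 0.86 [181.1244398  155.31011311]
shaft_grip [ 0.49  -0.263  0.048] 0.76 [252.13116693 173.8506812 ]
shaft_grip [ 0.433 -0.185  0.038] 0.65 [326.68167602 144.17388721]
holder [ 0.482 -0.264  0.037] 0.69 [252.98000168 166.02365248]
(array([-105.5,  380.7,    4.6]), None)
```

View pics/w1.png

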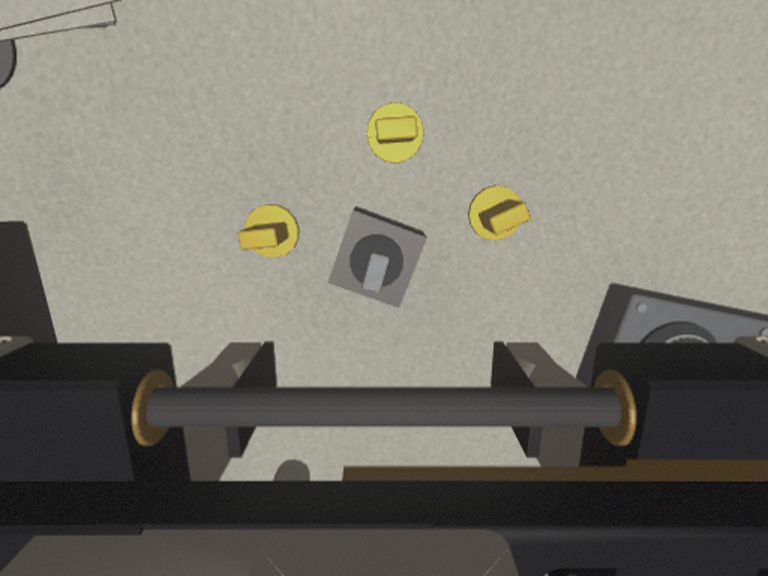

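The wrist view shows the grey handle at (376,270) in the holder, surrounded by the yellow look-alikes. I'll go on to the gauge.

Call:
{"method": "play_rows", "body": {
  "targets": [
    [[-0.024,0.053,0,0],[-0.048,0.106,0,4],[-0.072,0.16,0.01,8],[-0.096,0.213,0.02,11.5],[-0.118,0.262,0.03,11.5]]
  ]
}}

```text
t: 2.98
eef_pos: [0.5385, 0.0243, 0.3748]
ee_rot: [3.141, 0.001, -3.078]
force: [0.2, -0.8, 0.4]
width: 0.0875
```

Call:
{"method": "play_rows", "body": {
  "targets": [
    [[-0.025,0.037,0.03,0],[-0.025,0.037,0.03,0],[-0.025,0.037,0.03,0]]
  ]
}}

```text
t: 3.35
eef_pos: [0.5612, 0.0614, 0.3447]
ee_rot: [-3.141, -0.001, -3.076]
force: [0.5, -0.2, -0.5]
width: 0.0874
```

```bash
python3 - <<'E'
from h import *
s=arm.get_state();print(s['t'],s['eef_pos'],s['ee_rot'],s['q'][5])
im,d=cams.grab_frame('wrist'); save('w2.png',im,1.5); np.savez('w2.npz',im=im,d=d)
p=cams.camera_params('wrist'); np.save('w2p.npy',p)
for X in ([.495,.135,.068],[.504,.0065,.086]): print(proj(p,X))
for q in ['bezel_grip','hub_mouth']:
    for r in finder.find_in('wrist',q)[:4]: print(q,np.round(r['xyz'],3),round(r['score'],2),proj(p,r['xyz']))
E
```

```text
3.35 [0.56117871 0.06137972 0.34468082] [-3.14114569e+00 -5.43346390e-04 -3.07646794e+00] -1.961473513177699
[342.84699718 130.92129278]
[193.10388829 133.06304695]
bezel_grip [0.498 0.072 0.046] 0.77 [270.62772872 128.94659557]
```

View pics/w2.png

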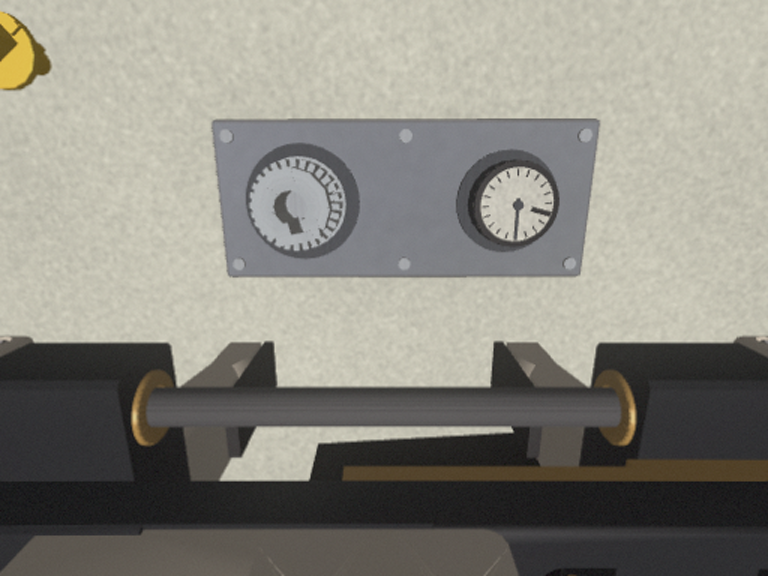

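The needle points down (+x) to (517,240), and the heavy zero line is at (541,211), about +70° from it. The hub's keyway points down at (295,226). I'll rectify both metrically.

```bash
cat >> h.py <<'E'
def patch(im,p,c,z,half=.03,n=360,yaw=0):
    "top-down patch: column=+gx (right), row up=+gy; centre c"
    g=(np.arange(n)-(n-1)/2)/(n/2)*half
    X,Y=np.meshgrid(g,-g); cs,sn=np.cos(yaw),np.sin(yaw)
    P=np.stack([c[0]+cs*X-sn*Y,c[1]+sn*X+cs*Y,0*X+z],-1).reshape(-1,3)
    M=R.from_euler('xyz',p['attitude']).as_matrix(); r=M.T
    uv=cv2.projectPoints(P,cv2.Rodrigues(r)[0],-r@p['position'],p['intrinsics'],p['D'])[0].reshape(n,n,2).astype(np.float32)
    return cv2.remap(im,uv[...,0],uv[...,1],cv2.INTER_CUBIC)
E
python3 - <<'E'
from h import *
f=np.load('w2.npz'); im=f['im'];d=f['d']; p=np.load('w2p.npy',allow_pickle=True).item()
K=atz
# gauge plate corners
cs=[np.array(c)/1.5 for c in [(212,120),(599,120),(580,276),(229,276)]]
C=np.array([atz(p,c,.045) for c in cs]); print(C)
yy=(C[1]+C[2]-C[0]-C[3])/2; print('yaw',np.arctan2(-yy[0],yy[1])); xx=(C[2]+C[3]-C[0]-C[1])/2; print('yaw2',np.arctan2(xx[1],xx[0]),np.linalg.norm(xx),np.linalg.norm(yy)); print('cen',C.mean(0))
# depth-based heights
M=R.from_euler('xyz',p['attitude']).as_matrix()
for n,uv in [('face',(500,190)),('hub',(262,207)),('plate',(400,200))]:
    u=np.array(uv)/1.5; dd=d[int(u[1]),int(u[0])]; o,r=ray(p,u); print(n,o+r*dd)
g=cv2.cvtColor(im,cv2.COLOR_RGB2GRAY)
for n,uv,z in [('dial',(518,203),.068),('hub',(294,204),.086)]: print(n,atz(p,np.array(uv)/1.5,z))
a=patch(im,p,atz(p,np.array((518,203))/1.5,.068),.068,yaw=.065); b=patch(im,p,atz(p,np.array((294,204))/1.5,.086),.086,yaw=.065)
o=np.hstack([a,b]); 
for k in (0,360):
    cv2.line(o,(k+180,170),(k+180,190),(255,0,0),1);cv2.line(o,(k+170,180),(k+190,180),(255,0,0),1); cv2.circle(o,(k+180,180),126 if k else 150,(0,255,0),1)
save('p2.png',o)
E
```

```text
[[ 0.46252978 -0.0496221   0.045     ]
 [ 0.44728476  0.18682512  0.045     ]
 [ 0.5452224   0.19421355  0.045     ]
 [ 0.56050012 -0.04280526  0.045     ]]
yaw 0.06437751177775267
yaw2 0.07238325564265706 0.0982111568195772 0.23722442645752395
cen [0.50388427 0.07215283 0.045     ]
face [0.49186248 0.1256691  0.06954734]
hub [ 0.50897699 -0.00864767  0.08626935]
plate [0.50274523 0.06881885 0.04613743]
dial [0.49865795 0.13777879 0.068     ]
hub [0.50622499 0.00889759 0.086     ]
```

View pics/p2.png

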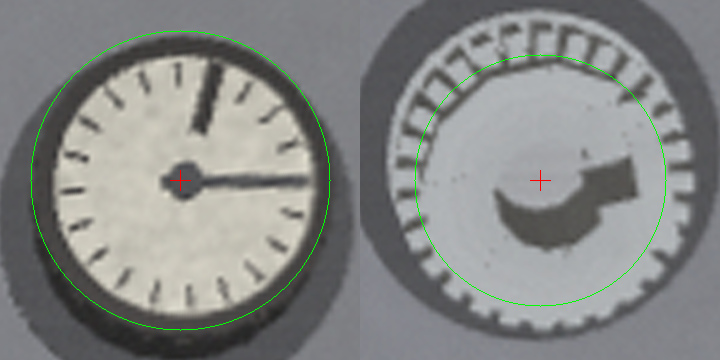

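Zero line at about +76° from the needle, so the ring must turn 76° clockwise (a positive tool turn). Keyway at about +13° from gauge x. I'll sweep the jaws from gauge +38° to −38° so the fingers stay clear of the hub.

Call:
{"method": "play_rows", "body": {
  "targets": [
    [[0.028,0.04,0.0,-10],[0.0566,0.0795,0.02,-20.5],[0.0566,0.0795,0.02,-31],[0.0566,0.0795,0.02,-41.5],[0.0566,0.0795,0.02,-52]]
  ]
}}

```text
t: 4.12
eef_pos: [0.4994, 0.1373, 0.3256]
ee_rot: [-3.141, 0.002, -2.163]
force: [-0.5, 0.2, -0.2]
width: 0.0876
```

Call:
{"method": "play_rows", "body": {
  "targets": [
    [[0,0,0,-10.5],[0,0,0,-21],[0,0,0,-31.5],[0,0,0,-42],[0,0,0,-52]]
  ]
}}

```text
t: 4.75
eef_pos: [0.4995, 0.137, 0.3256]
ee_rot: [-3.14, 0.0, -1.256]
force: [0.7, -0.8, 0.3]
width: 0.0881
```

Call:
{"method": "play_rows", "body": {
  "targets": [
    [[0,0,0,-10.5],[0,0,0,-21],[0,0,0,-24],[0,0,0,-24]]
  ]
}}

```text
t: 5.25
eef_pos: [0.4995, 0.1372, 0.3254]
ee_rot: [-3.14, -0.0, -0.843]
force: [0.7, -1.0, -0.1]
width: 0.0879
```

```bash
python3 - <<'E'
from h import *
s=arm.get_state();print(s['t'],s['eef_pos'],s['ee_rot'],s['q'])
g=.067
print('jaw rel gauge',np.degrees(s['ee_rot'][2]-np.pi/2-g)%180)
print(shift([.4995,.137,.228]))
im,d=cams.grab_frame('wrist'); p=cams.camera_params('wrist')
save('w3.png',im,1)
a=patch(im,p,(.4995,.137),.068,yaw=.065); save('p3.png',a)
E
```

```text
5.25 [0.49952698 0.1372132  0.32542967] [-3.14022547e+00 -1.65274614e-04 -8.43154666e-01] [ 6.47374593e-01  1.69562870e-01 -4.42625655e-01  6.74168606e-05
 -9.57231765e-01  8.02284003e-02]
jaw rel gauge 37.85197891533548
(array([ 0.1,  0.3, 97.4]), None)
```

Call:
{"method": "play_rows", "body": {
  "targets": [
    [[0,0,0.05,0],[0,0,0.085,0],[0,0,0.097,0],[0,0,0.097,0]]
  ]
}}

```text
t: 5.8
eef_pos: [0.4997, 0.138, 0.2277]
ee_rot: [3.141, -0.0, -0.842]
force: [0.3, 0.6, 0.6]
width: 0.0874
```

Call:
{"method": "play_rows", "body": {
  "targets": [
    [[0,0,0,0],[0,0,0,0],[0,0,0,0],[0,0,0,0],[0,0,0,0]]
  ],
  "grip": 255,
  "newtons": 20
}}

```text
t: 6.42
eef_pos: [0.4992, 0.1377, 0.2279]
ee_rot: [3.14, 0.0, -0.842]
force: [-3.3, -1.4, 5.1]
width: 0.0498
```

Gripped at a width of 49.8 mm, which matches the 50 mm ring. Now twist +76°.

Call:
{"method": "play_rows", "body": {
  "targets": [
    [[0,0,0,8],[0,0,0,17],[0,0,0,26],[0,0,0,35],[0,0,0,43]]
  ],
  "newtons": 25
}}

```text
t: 7.05
eef_pos: [0.5002, 0.1382, 0.2279]
ee_rot: [-3.14, 0.0, -1.596]
force: [3.6, -1.6, -1.5]
width: 0.0496
```

Call:
{"method": "play_rows", "body": {
  "targets": [
    [[0,0,0,9],[0,0,0,18],[0,0,0,27],[0,0,0,33],[0,0,0,33]]
  ]
}}

```text
t: 7.68
eef_pos: [0.501, 0.1379, 0.2279]
ee_rot: [-3.139, 0.002, -2.169]
force: [9.8, -5.7, -3.6]
width: 0.0493
```

```bash
python3 - <<'E'
from h import *
s=arm.get_state();print(s['t'],s['eef_pos'],s['ee_rot'],s['moment'],s['force'])
im,d=cams.grab_frame('wrist'); p=cams.camera_params('wrist')
a=patch(im,p,(.4995,.137),.068,yaw=.065); save('w4.png',np.hstack([im[:360],a]))
E
```

```text
7.675 [0.50100335 0.13787961 0.22794447] [-3.13915269e+00  1.70420538e-03 -2.16894394e+00] [-2.26765374 -3.39283214 -0.02927821] [ 9.77625797 -5.69729305 -3.60450826]
```

View pics/w4.png

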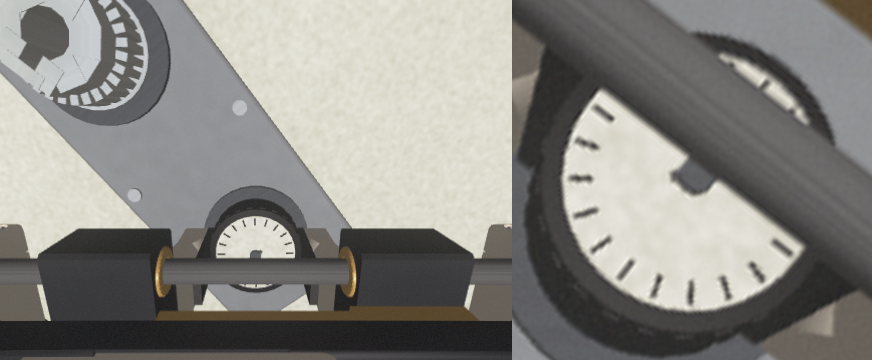

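The bar hides the needle, so I'll release, rise and check.

Call:
{"method": "play_rows", "body": {
  "targets": [
    [[0,0,0,0],[0,0,0,0],[0,0,0,0],[0,0,0,0]]
  ],
  "grip": 0
}}

```text
t: 8.22
eef_pos: [0.4994, 0.1382, 0.2277]
ee_rot: [3.142, 0.0, -2.168]
force: [-0.3, -0.8, 0.6]
width: 0.0831
```

Call:
{"method": "play_rows", "body": {
  "targets": [
    [[0,0,-0.03,0],[0,0,-0.08,0],[0,0,-0.11,0],[0,0,-0.11,0]]
  ]
}}

```text
t: 8.72
eef_pos: [0.5, 0.1385, 0.3404]
ee_rot: [-3.139, 0.005, -2.167]
force: [-0.4, 0.2, -1.0]
width: 0.0876
```

```bash
python3 - <<'E'
from h import *
s=arm.get_state();print(s['t'],s['eef_pos'],s['ee_rot'],s['force'],s['q'])
im,d=cams.grab_frame('wrist'); p=cams.camera_params('wrist')
a=patch(im,p,(.4995,.137),.068,yaw=.065); b=patch(im,p,(.508,.0073),.086,yaw=.065);save('p5.png',np.hstack([a,b])); np.savez('w5.npz',im=im,d=d); np.save('w5p.npy',p)
# world-> shift for the holder view
print(shift([.54,-.25,.335],-2.87))
E
```

```text
8.725 [0.50004403 0.13846665 0.34039237] [-3.13949927  0.00492188 -2.16749493] [-0.38786006  0.24311837 -1.02215594] [ 6.48948994e-01  1.54333687e-01 -4.22920516e-01  4.92688684e-04
 -9.88209462e-01 -1.24592272e+00]
(array([ 298.3, -251.7,    3.1]), np.float64(40.22740292999882))
```

View pics/p5.png

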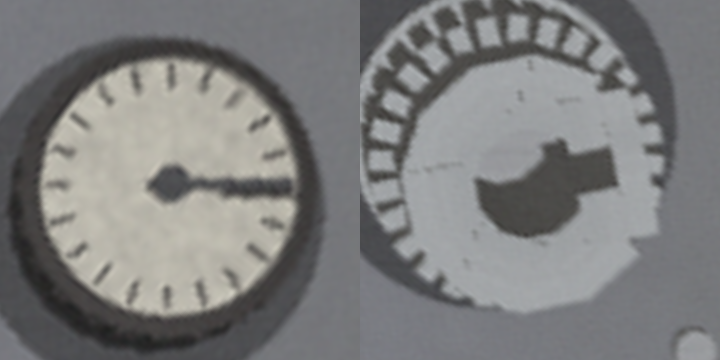

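The zero line now lies on the needle, within about 1–2°. The hub's keyway reads 12.5° from gauge x, about 16° in the world frame. Next, the holder.

Call:
{"method": "play_rows", "body": {
  "targets": [
    [[0.045,-0.038,0,8],[0.09,-0.076,0,16],[0.135,-0.114,0,24],[0.18,-0.152,0,32],[0.225,-0.19,0,40]]
  ],
  "grip": 110
}}

```text
t: 9.4
eef_pos: [0.5298, -0.1566, 0.3364]
ee_rot: [3.141, -0.002, -2.87]
force: [2.0, 0.3, -0.2]
width: 0.0504
```

```bash
python3 - <<'E'
from h import *
print(shift([.54,-.25,.335],-2.87))
E
```

```text
(array([ 15.2, -92.7,   1.4]), np.float64(-0.0216126476441734))
```

Call:
{"method": "play_rows", "body": {
  "targets": [
    [[0.008,-0.05,0,0],[0.015,-0.093,0,0],[0.015,-0.093,0,0]]
  ]
}}

```text
t: 9.78
eef_pos: [0.5406, -0.2509, 0.3355]
ee_rot: [3.14, -0.003, -2.87]
force: [-1.0, 0.2, 0.3]
width: 0.05
```

```bash
python3 - <<'E'
from h import *
s=arm.get_state();print(s['t'],s['eef_pos'],s['ee_rot'],s['q'])
im,d=cams.grab_frame('wrist'); p=cams.camera_params('wrist'); np.savez('w6.npz',im=im,d=d); np.save('w6p.npy',p)
a=patch(im,p,(.493,-.262),.086,half=.045,n=384); b=patch(im,p,(.493,-.262),.046,half=.045,n=384)
save('p6.png',np.hstack([a,b]))
E
```

```text
9.775 [ 0.54058295 -0.25087682  0.33553221] [ 3.14040501e+00 -2.89141819e-03 -2.86965742e+00] [-1.06852599e-01  2.84256571e-01 -2.61855259e-01 -3.99755979e-05
 -1.02781014e+00 -1.19198951e+00]
```

View pics/p6.png

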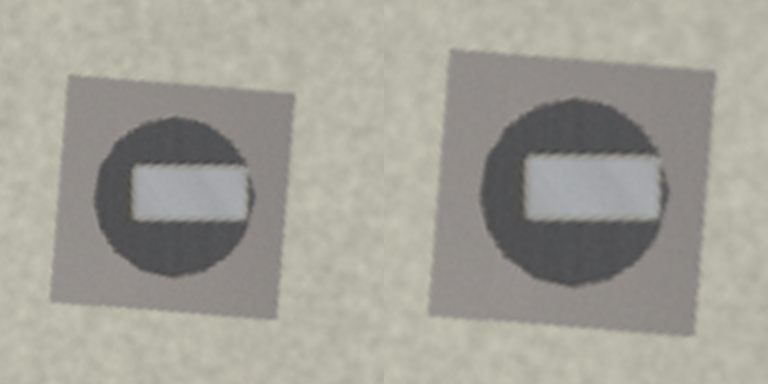

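```bash
python3 - <<'E'
from h import *
f=np.load('w6.npz');p=np.load('w6p.npy',allow_pickle=True).item()
b=patch(f['im'],p,(.493,-.262),.049,half=.027,n=500).astype(float)
f1=np.load('w1.npz');p1=np.load('w1p.npy',allow_pickle=True).item()
c=patch(f1['im'],p1,(.493,-.262),.049,half=.027,n=300).astype(float)
e=lambda x:np.clip((x-40)*4,0,255).astype(np.uint8)
o=np.hstack([e(b),cv2.copyMakeBorder(e(c),0,200,0,0,cv2.BORDER_CONSTANT)]); save('p7.png',o)
E
```

```text
(no output)
```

View pics/p7.png

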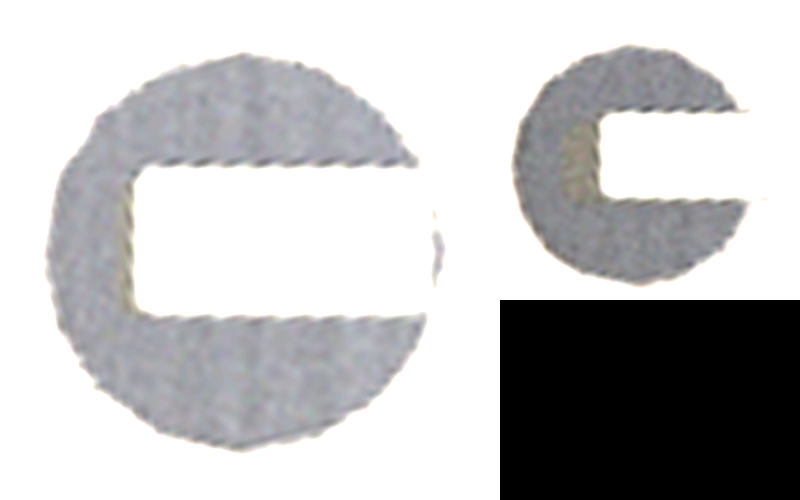

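There's no rib on the −x side, so it's probably at +x, hidden behind the handle. I'll turn the tool half round, since the camera then sees the +x side and I can grip that way anyway.

Call:
{"method": "play_rows", "body": {
  "targets": [
    [[0.03,0.005,0,-10.5],[0.06,0.01,0,-21],[0.09,0.014,0.0,-31.5],[0.09,0.014,0.01,-42],[0.09,0.014,0.02,-52.5]]
  ]
}}

```text
t: 10.45
eef_pos: [0.45, -0.2584, 0.3172]
ee_rot: [3.142, 0.0, -1.943]
force: [0.1, 0.5, -0.5]
width: 0.0499
```

Call:
{"method": "play_rows", "body": {
  "targets": [
    [[0,0,0,-10.5],[0,0,0,-21],[0,0,0,-31.5],[0,0,0,-42],[0,0,0,-52.5]]
  ]
}}

```text
t: 11.08
eef_pos: [0.4504, -0.2583, 0.317]
ee_rot: [3.141, 0.001, -1.026]
force: [-0.3, 0.2, -0.6]
width: 0.05
```

Call:
{"method": "play_rows", "body": {
  "targets": [
    [[0,0,0,-10.5],[0,0,0,-21],[0,0,0,-31.5],[0,0,0,-42],[0,0,0,-52.5]]
  ]
}}

```text
t: 11.7
eef_pos: [0.4503, -0.2583, 0.317]
ee_rot: [-3.141, 0.001, -0.11]
force: [-0.2, 0.1, 0.1]
width: 0.05
```

Call:
{"method": "play_rows", "body": {
  "targets": [
    [[0,0,0,-7],[0,0,0,-7]]
  ]
}}

```text
t: 11.95
eef_pos: [0.4504, -0.2585, 0.3172]
ee_rot: [-3.141, 0.001, 0.005]
force: [1.2, 0.7, 0.3]
width: 0.0496
```

```bash
python3 - <<'E'
from h import *
s=arm.get_state();print(s['t'],s['eef_pos'],s['ee_rot'],s['q'])
im,d=cams.grab_frame('wrist'); p=cams.camera_params('wrist'); np.savez('w8.npz',im=im,d=d); np.save('w8p.npy',p)
def e(x): return np.clip((x.astype(float)-40)*2.2,0,255).astype(np.uint8)
a=patch(im,p,(.4928,-.262),.046,half=.027,n=390); b=patch(im,p,(.4928,-.262),.086,half=.027,n=390)
save('p8.png',np.hstack([e(a),b]))
def pd(d,p,z): # height map sampled
    M=R.from_euler('xyz',p['attitude']).as_matrix()
    dd=patch(d,p,(.4928,-.262),z,half=.027,n=19); return dd
for n in ('w6','w8'):
    f=np.load(n+'.npz');p=np.load(n+'p.npy',allow_pickle=True).item(); M=R.from_euler('xyz',p['attitude']).as_matrix()
    dz=[]
    for ang in (0,180):
        for r in (16,17.5,19,20.5):
          for y in (-8,-4,-2,0,2,4,8):
            X=np.array([.4928+np.cos(np.radians(ang))*r/1000,-.262+y/1000,.046]);uv=proj(p,X)
            o,q=ray(p,uv); dep=f['d'][int(round(uv[1])),int(round(uv[0]))]; dz.append((o+q*dep)[2]*1000)
    print(n,np.round(np.array(dz).reshape(8,7),0))
E
```

```text
11.95 [ 0.45040693 -0.2584621   0.31717688] [-3.14121087e+00  8.23014379e-04  5.23284104e-03] [-1.42764411e-01  1.81169599e-01 -4.49523479e-01 -3.17085663e-04
 -9.40973586e-01  1.71898030e+00]
w6 [[47. 88. 87. 86. 88. 87. 86.]
 [46. 87. 86. 87. 86. 86. 86.]
 [46. 86. 87. 86. 86. 86. 85.]
 [40. 41. 47. 49. 85. 47. 40.]
 [47. 47. 47. 46. 47. 47. 46.]
 [47. 47. 48. 46. 47. 47. 47.]
 [47. 48. 47. 45. 47. 47. 47.]
 [47. 48. 47. 46. 47. 46. 46.]]
w8 [[47. 48. 48. 47. 46. 47. 47.]
 [48. 45. 49. 46. 47. 47. 47.]
 [46. 49. 50. 48. 47. 47. 47.]
 [47. 49. 50. 47. 47. 46. 42.]
 [87. 87. 87. 87. 86. 86. 47.]
 [87. 85. 86. 86. 87. 87. 47.]
 [88. 86. 87. 86. 87. 87. 40.]
 [86. 87. 86. 86. 87. 85. 41.]]
```

View pics/p8.png

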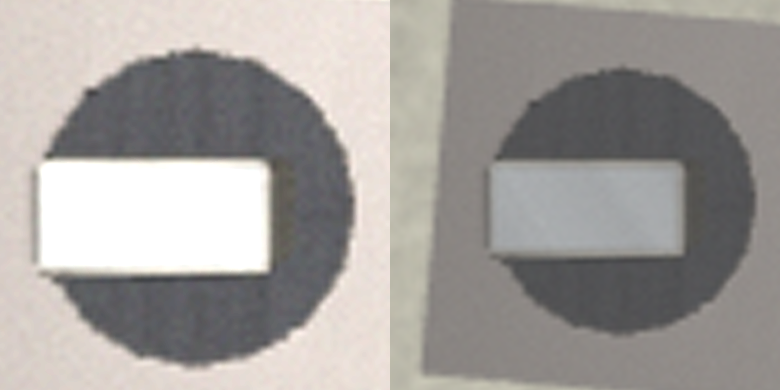

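Depth shows a rib raised about 3 mm on the +x side and a flat collar at −x, so the key faces world +x. The handle centre is at about (0.493,−0.263). Grasping now.

Call:
{"method": "play_rows", "body": {
  "targets": [
    [[0.0426,0.0045,0.01,0],[0.0426,0.0045,0.04,0],[0.0426,0.0045,0.07,0],[0.0426,0.0045,0.088,0],[0.0426,0.0045,0.088,0]]
  ]
}}

```text
t: 12.62
eef_pos: [0.4926, -0.2632, 0.2282]
ee_rot: [-3.141, 0.003, 0.003]
force: [-0.0, 0.2, 0.9]
width: 0.0498
```

Call:
{"method": "play_rows", "body": {
  "targets": [
    [[0,0,0,0],[0,0,0,0],[0,0,0,0],[0,0,0,0],[0,0,0,0]]
  ],
  "grip": 255,
  "newtons": 45
}}

```text
t: 13.25
eef_pos: [0.4933, -0.2638, 0.2301]
ee_rot: [3.141, -0.001, 0.005]
force: [0.6, -0.2, 3.2]
width: 0.0136
```

Call:
{"method": "play_rows", "body": {
  "targets": [
    [[0,0,-0.02,0],[0,0,-0.06,0],[0,0,-0.1,0],[0,0,-0.1,0]]
  ]
}}

```text
t: 13.75
eef_pos: [0.494, -0.264, 0.3328]
ee_rot: [3.14, -0.006, 0.005]
force: [-0.5, 0.6, -2.3]
width: 0.0135
```

```bash
python3 - <<'E'
from h import *
s=arm.get_state();print(s['t'],s['eef_pos'],s['ee_rot'],s['force'],s['width'],s['q'][5])
print(shift([.5085,.0063,.31],.283))
E
```

```text
13.75 [ 0.4940203  -0.26395521  0.33283141] [ 3.14021971 -0.00578586  0.005237  ] [-0.46008463  0.61530095 -2.31166542] 0.013493973517249272 1.7167049026722379
(array([  15.8, -270.2,   22.6]), np.float64(-15.914647662565397))
```

Call:
{"method": "play_rows", "body": {
  "targets": [
    [[0.003,-0.054,0,-4],[0.006,-0.108,0,-8],[0.009,-0.162,0,-12],[0.012,-0.216,0,-16],[0.0155,-0.27,0,-16]]
  ]
}}

```text
t: 14.38
eef_pos: [0.5067, 0.008, 0.3286]
ee_rot: [-3.141, 0.002, 0.285]
force: [1.3, 0.1, -1.4]
width: 0.0137
```

```bash
python3 - <<'E'
from h import *
s=arm.get_state();print(s['t'],s['eef_pos'],s['ee_rot'],s['force'],s['moment'],s['width'])
im,d=cams.grab_frame('wrist'); p=cams.camera_params('wrist')
a=patch(im,p,(.5085,.0063),.086,half=.03,n=384)
save('p9.png',np.hstack([im,a])[:,:])
np.savez('w9.npz',im=im,d=d); np.save('w9p.npy',p)
print(shift([.5085,.0063,.31],.283))
E
```

```text
14.375 [0.50667174 0.00796726 0.3285911 ] [-3.14136143e+00  1.54313688e-03  2.84918126e-01] [ 1.271839    0.12187689 -1.41297622] [-0.1455368  -0.0605471  -0.03803705] 0.013718142430722531
(array([-0.8,  6.1, 18.8]), np.float64(0.17539998859325184))
```

View pics/p9.png

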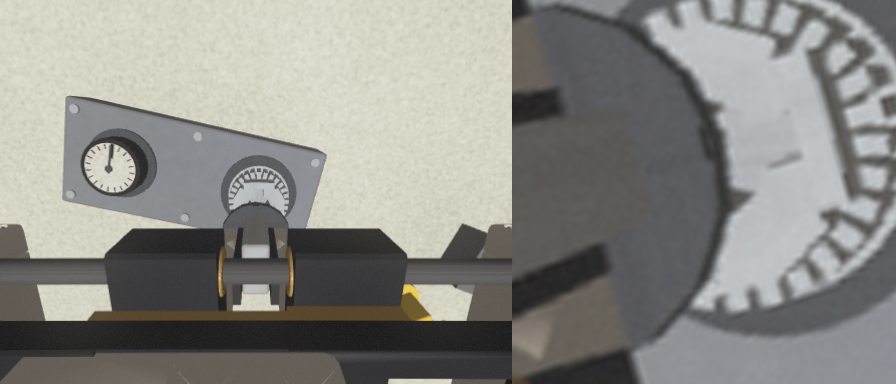

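The shaft is held with the collar above the hub; the dial at the left still shows the zero line under the needle. I'll let the arm settle and read the pose.

Call:
{"method": "play_rows", "body": {
  "targets": [
    [[0,0,0,0],[0,0,0,0]]
  ]
}}

```text
t: 14.68
eef_pos: [0.5069, 0.0059, 0.3288]
ee_rot: [-3.142, 0.002, 0.284]
force: [-0.2, -0.2, -1.9]
width: 0.0139
```

```bash
python3 - <<'E'
from h import *
for i in range(2):
    s=arm.get_state();print(s['t'],s['eef_pos'],s['ee_rot'],s['force'],s['moment'])
    print(shift([.5085,.0063,.31],.283,s))
# dial centre from w9 by dark/bright face blob at z=.068
for n in ('w2','w5','w9'):
    f=np.load(n+'.npz');p=np.load(n+'p.npy',allow_pickle=True).item()
    a=patch(f['im'],p,(.5,.137),.068,half=.03,n=360).astype(float)
    sat=a.max(2)-a.min(2); m=((a.mean(2)>150)&(a[...,0]>a[...,2]+8)).astype(np.uint8)
    m=cv2.morphologyEx(m,cv2.MORPH_CLOSE,np.ones((41,41)))
    c=max(cv2.findContours(m,cv2.RETR_EXTERNAL,cv2.CHAIN_APPROX_NONE)[0],key=len); (x,y),r=cv2.minEnclosingCircle(c)
    print(n,'face centre',.5+(x-179.5)/6e3,.137-(y-179.5)/6e3,r/6)
E
```

```text
14.675 [0.50693274 0.00588051 0.32882353] [-3.14155517e+00  1.71045520e-03  2.83895953e-01] [-0.18997486 -0.17573461 -1.91902487] [-0.10880117  0.15122311 -0.0106364 ]
(array([ 1.7,  0. , 18.8]), np.float64(0.05133430384704436))
14.675 [0.50693274 0.00588051 0.32882353] [-3.14155517e+00  1.71045520e-03  2.83895953e-01] [-0.18997486 -0.17573461 -1.91902487] [-0.10880117  0.15122311 -0.0106364 ]
(array([ 1.7,  0. , 18.8]), np.float64(0.05133430384704436))
w2 face centre 0.4994737599690755 0.13684451039632162 21.582064310709637
w5 face centre 0.4977453918457031 0.13562467193603517 21.28611882527669
w9 face centre 0.49992674255371095 0.14199042002360027 21.819791158040363
```

Call:
{"method": "play_rows", "body": {
  "targets": [
    [[0.0018,-0.0003,0.008,0],[0.0018,-0.0003,0.018,0],[0.0018,-0.0003,0.018,0],[0.0018,-0.0003,0.022,0],[0.0018,-0.0003,0.024,0]]
  ]
}}

```text
t: 15.3
eef_pos: [0.509, 0.0071, 0.3055]
ee_rot: [-3.142, -0.0, 0.284]
force: [0.0, 0.1, -0.9]
width: 0.0136
```

Call:
{"method": "play_rows", "body": {
  "targets": [
    [[0,0,0.001,0],[0,0,0.002,0],[0,0,0.003,0],[0,0,0.003,0]]
  ]
}}

```text
t: 15.8
eef_pos: [0.5088, 0.0071, 0.3025]
ee_rot: [3.142, 0.0, 0.284]
force: [-0.9, -0.8, -1.5]
width: 0.0139
```

Call:
{"method": "play_rows", "body": {
  "targets": [
    [[0,0,0.001,0],[0,0,0.002,0],[0,0,0.003,0],[0,0,0.004,0],[0,0,0.004,0]]
  ]
}}

```text
t: 16.42
eef_pos: [0.5088, 0.0071, 0.2984]
ee_rot: [3.142, 0.001, 0.284]
force: [-0.6, -0.1, -1.1]
width: 0.0133
```

Call:
{"method": "play_rows", "body": {
  "targets": [
    [[0,0,0.001,0],[0,0,0.002,0],[0,0,0.003,0],[0,0,0.003,0]]
  ]
}}

```text
t: 16.92
eef_pos: [0.5089, 0.0071, 0.2955]
ee_rot: [3.142, 0.0, 0.284]
force: [-2.0, -1.3, -1.6]
width: 0.0139
```

The pilot is in the bore. Continuing down.

Call:
{"method": "play_rows", "body": {
  "targets": [
    [[0,0,0.001,0],[0,0,0.002,0],[0,0,0.003,0],[0,0,0.004,0],[0,0,0.004,0]]
  ]
}}

```text
t: 17.55
eef_pos: [0.5089, 0.0071, 0.2915]
ee_rot: [-3.142, 0.0, 0.284]
force: [-3.6, -1.9, 0.1]
width: 0.0138
```

Call:
{"method": "play_rows", "body": {
  "targets": [
    [[0,0,0.001,0],[0,0,0.002,0],[0,0,0.003,0],[0,0,0.003,0]]
  ]
}}

```text
t: 18.05
eef_pos: [0.5089, 0.0071, 0.2885]
ee_rot: [3.142, 0.0, 0.284]
force: [-3.0, -2.3, 0.1]
width: 0.0136
```

Call:
{"method": "play_rows", "body": {
  "targets": [
    [[-0.0004,0,0.002,0],[-0.0004,0,0.004,0],[-0.0004,0,0.006,0],[-0.0004,0,0.008,0],[-0.0004,0,0.008,0]]
  ]
}}

```text
t: 18.68
eef_pos: [0.5086, 0.007, 0.2803]
ee_rot: [-3.142, 0.0, 0.284]
force: [-2.0, -2.4, -2.2]
width: 0.014
```

Call:
{"method": "play_rows", "body": {
  "targets": [
    [[0,0,0.001,0],[0,0,0.002,0],[0,0,0.003,0],[0,0,0.004,0],[0,0,0.004,0]]
  ]
}}

```text
t: 19.3
eef_pos: [0.5086, 0.007, 0.2765]
ee_rot: [-3.142, 0.0, 0.284]
force: [-2.9, -1.5, -0.9]
width: 0.0138
```

Call:
{"method": "play_rows", "body": {
  "targets": [
    [[0,0,0.001,0],[0,0,0.002,0],[0,0,0.003,0],[0,0,0.003,0]]
  ]
}}

```text
t: 19.8
eef_pos: [0.5087, 0.0071, 0.2738]
ee_rot: [3.141, -0.0, 0.284]
force: [-4.3, -2.3, 5.5]
width: 0.0138
```

Call:
{"method": "play_rows", "body": {
  "targets": [
    [[0,0,0.001,0],[0,0,0.002,0],[0,0,0.002,0],[0,0,0.002,0]]
  ]
}}

```text
t: 20.3
eef_pos: [0.5087, 0.0071, 0.272]
ee_rot: [3.141, -0.0, 0.284]
force: [-4.4, -2.0, 7.4]
width: 0.0141
```

Force follows the spring (4 N at the start plus about 1 N/mm), so the collar is home and the stage is down about 4.5 mm. Add 1.5 mm and check the needle.

Call:
{"method": "play_rows", "body": {
  "targets": [
    [[0,0,0.001,0],[0,0,0.0015,0],[0,0,0.0015,0],[0,0,0.0015,0]]
  ]
}}

```text
t: 20.8
eef_pos: [0.5087, 0.0071, 0.2706]
ee_rot: [3.141, -0.001, 0.284]
force: [-4.1, -2.4, 7.7]
width: 0.0139
```

```bash
python3 - <<'E'
from h import *
s=arm.get_state();print(s['t'],s['eef_pos'],s['ee_rot'],s['force'],s['width'])
im,d=cams.grab_frame('wrist'); p=cams.camera_params('wrist')
a=patch(im,p,(.5,.137),.068,yaw=.065,n=384); b=cv2.resize(im[100:300,140:360],(422,384),interpolation=cv2.INTER_CUBIC)
save('p10.png',np.hstack([a,b]))
E
```

```text
20.8 [0.50874242 0.00707318 0.27064605] [ 3.14147328e+00 -5.71744227e-04  2.84487707e-01] [-4.09213088 -2.44066627  7.70052838] 0.013924302580636259
```

View pics/p10.png

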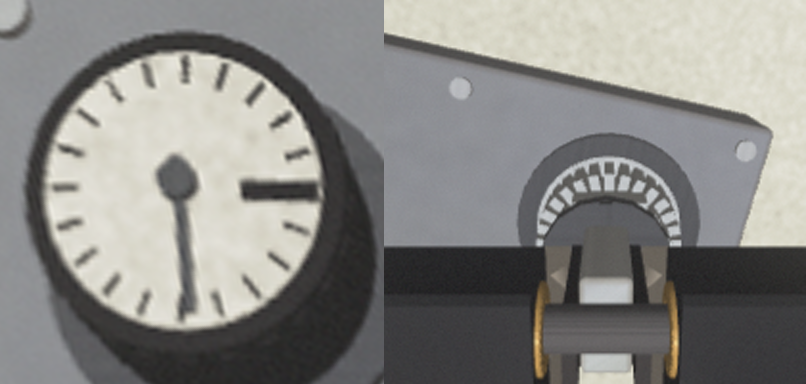

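The needle now stands about 86° clockwise of the zero line (stage about 5.8 mm), the zero line still points along gauge +x, and the collar sits on the hub. Handing in.

```bash
python3 -c "
from h import *
print(job_done()); s=arm.get_state(); print(s['t'],s['eef_pos'],s['force'],s['width'])"
```

```text
the job is handed in; nothing more can be done
None
the job is handed in; nothing more can be done
```

The job was handed in at about 20.9 s of the 61 s allowed; no verdict is reported.

**What I did:** I turned the dial ring 76° clockwise until the zero line lay on the needle. I then lifted the keyed shaft out by its handle and turned its key to the keyway, about 16° from world x. It went into the hub on the first push, and I pressed the stage down and kept gripping.

**Last checks before handing in:**
- **Dial:** the zero line was within about 1–2° of the unloaded needle direction, against a limit of 5.7°.
- **Stage:** the needle stood about 86° clockwise of zero, so about 5.8 mm down. The spring force was roughly in line: about 9 N measured against about 10 N expected.
- **Seating:** the arm's height less the stage travel puts the collar home to within about 1 mm. This was inferred from height and force; the gripper hid the mating faces from the camera.
- **Grip:** the fingers read 13.9 mm on the 14 mm handle at the 45 N setting, with the tool upright within 0.001 rad.

**Disagreements and failures:**
- The wrist views of the gauge differed by about 2 mm. I settled the hub position using the dial centre found by gripping it.
- A side force of about 5 N remained at the end.
- The arm state could not be read after handing in.

I did not re-measure the bystanders; no move went near them.

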